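Right the tipped oil bottle and hold the lane's spring pusher back

TASK

One oil bottle (blue cap) has fallen over in the feed lane: stand it upright on the lane floor, in the gap between its red-capped neighbours, setting it down gently and letting go of it. Then pull the black handle of the spring pusher back until its yellow pointer is level with the red mark, and finish still holding it there with the gripper, so that a workmate can top up the lane. Leave the other bottles standing in their places and the other things on the bench alone.

Things in the scene. Friction and masses are not known exactly. Their poses are not given: they have to be found in the camera images.
- lane: fixed aluminium channel 64 mm wide (54 mm between its low side curbs); two white glide strips on its floor carry the bottles: strip tops 9 mm, curb tops 14 mm above the bench. Origin on the bench on the lane's centre line; y runs along the lane from y = -0.26 to +0.27 m, x across it, z up. The bottles stand on its +y part; the spring pusher is on its -y part and is pulled along -y
- bottle: tipped oil bottle: yellow round body 44 mm across up to 80 mm from its foot, shoulder, blue cap 26 mm across from 94 to 118 mm; solid, 0.09 to 0.18 kg. Origin at the centre of its foot, z from foot to cap. It starts lying along the lane, cap to the pusher, axis 29 mm above the bench, 40 mm or more free beyond the cap. Pinched lightly (3 N) at the cap end it swings to hang nearly upright
- bottle_a: a standing oil bottle like the tipped one (44 mm across, 118 mm tall) but with a red cap; origin under its foot, z up along the bottle; the one nearest the lane's +y end stop
- bottle_b: a standing oil bottle like the tipped one (44 mm across, 118 mm tall) but with a red cap; origin under its foot, z up along the bottle; next to bottle_a, just beyond the tipped bottle's foot
- bottle_c: a standing oil bottle like the tipped one (44 mm across, 118 mm tall) but with a red cap; origin under its foot, z up along the bottle; between the tipped bottle's cap and the pusher
- pusher: grey spring pusher sliding along the lane, with an upright black handle (30 mm across the lane, 20 mm along it, 29 to 105 mm above the bench). Origin at bench level under the handle, axes as the lane; rests at lane y = -0.125, pulls 100 mm at most. A spring returns it: 4 N at rest plus 1 N per 10 mm. Its plate towards the bottles is 61 mm tall, 35 mm from the handle's axis
- handle_grip (a point): a point on the handle's axis to grip it, 20 mm below its top, 85 mm above the bench
- pointer (a point): tip of the pusher's yellow pointer, which sticks out 50 mm to the lane's +x side, 22 mm above the bench; it moves with the handle
- mark: the red mark, a fixed upright plate 4 mm thick along the lane and 18 mm tall, beside the lane's +x curb; origin at its foot in mid-thickness, axes as the lane. The pull is right when the pointer is at the same place along the lane's y as this origin, 45 to 80 mm from rest
- drill: a blue and black cordless drill standing on its battery, 200 mm tall, origin under the battery; to be left alone
- screwdriver: a blue-handled screwdriver lying on the bench off the pusher end of the lane; to be left alone
- pliers: red-handled pliers lying on the bench off the other end of the lane; to be left alone
Things that resemble listed ones, but are neither listed nor needed, are in the scene too. What is shaped like the bottle_b but purple or white is not meant.

How it is judged (in metres and radians):
On the way:
1. the tipped bottle stands upright on the lane floor between its neighbours, let go and at rest, with the pusher still at rest (angle between bottle's own z axis and vertical below 0.08 rad and x of bottle in the frame of lane between -0.012 and 0.012 m and y of bottle in the frame of lane between -0.035 and 0.17 m and z of bottle in the frame of lane between 0.004 and 0.013 m and linear speed of bottle below 0.03 m/s and contact force between the fingers and bottle below 0.05 N and y of pusher in the frame of lane above -0.135 m), for 0.2 s.
At the end, for the whole second after the job is handed in: The blue-capped bottle stands free on the lane floor between bottle_b and bottle_c, within 0.08 rad of upright; the other three bottles stand upright in the lane in their places; the pointer is within 5 mm of the red mark along the lane, at rest, held there by the fingers (over 3 N) (angle between each of bottle, bottle_a, bottle_b, bottle_c's own z axis and vertical below 0.08 rad and x of bottle in the frame of lane between -0.012 and 0.012 m and y of bottle in the frame of lane between -0.035 and 0.17 m and z of bottle in the frame of lane between 0.004 and 0.013 m and linear speed of bottle below 0.03 m/s and contact force between the fingers and bottle below 0.05 N and x of bottle_a in the frame of lane between -0.012 and 0.012 m and z of each of bottle_a, bottle_b, bottle_c in the frame of lane below 0.013 m and x of bottle_b in the frame of lane between -0.012 and 0.012 m and x of bottle_c in the frame of lane between -0.012 and 0.012 m and y of bottle_c in the frame of lane below -0.01 m and y of bottle_b in the frame of lane above 0.12 m and y of bottle_a in the frame of lane above 0.16 m and y of pointer in the frame of mark between -0.005 and 0.005 m and linear speed of pusher below 0.01 m/s and contact force between the fingers and pusher above 3 N); the arm keeps its last pose, push and grip.
It fails at once if another bottle is knocked over (angle between any of bottle_a, bottle_b, bottle_c's own z axis and vertical above 0.5 rad).
It fails at once if another thing on the bench is moved by more than 30 mm (distance of any of drill, screwdriver, pliers from where it was at the start of the episode above 0.03 m).
It fails at once if the bottle is dropped or thrown (faster than 0.6 m/s out of the fingers) (linear speed of bottle above 0.6 m/s and contact force between the fingers and bottle below 0.01 N).
It also fails if it takes over 56 s, if anything falls off the work surface, if the arm or the gripper's body presses on something with over 40 N, if the wrist force passes 120 N, or if a joint passes its speed limit or range.

ROBOT

A 6-joint arm with a two-finger parallel gripper is mounted at the origin on the work surface. World frame = base frame: x ahead of the robot, y to its left, z up, the work surface at z = 0. Lengths are in mm, angles in rad, forces in N, time in s.
With the tool pointing down it reaches from about 300 to 775 mm from the base axis. Payload 14.6 kg.
Tool frame: the origin (TCP) lies at the very end of the fingers, on their centre line; the grasp point (between the pads) lies 19 mm behind it (grasp_offset is the distance from the TCP to the grasp point, in mm); z points along the fingers, y is the line along which they close (so a half turn about z gives the same grasp; the last joint's range is limited). The gripper opens to 94 mm and grips with 3 to 60 N. Pads are 16 mm wide; open, the fingers measure 119 mm over their backs; the gripper's body (75 mm by 177 mm) begins 78 mm behind the grasp point.
Start: joints at [1.138, 0.3, 1.521, -0, 1.321, -0.067], TCP at [196.73, 513.601, 183.646] pointing down, gripper open.
Joint ranges: [-3.03, 3.03], [-0.79, 2.21], [0.23, 2.52], [-1.04, 4.18], [0, 3.07], [-2.55, 2.55]. Speed limits (rad/s): [2.22, 2.22, 2.57, 3.14, 3.14, 3.14].

INTERFACE

Orientations are given as a 3x3 rotation matrix whose columns are the frame's x, y, z axes.
In Python, from plant import * gives the robot as it stands. The module is installed in compiled form; this text tells all that it offers.
- The arm moves only by the tool servo_tool, never from a script. Its argument "rows" is a list of rows, each a list of 7 numbers: the shift along the tool's x, y, z as a fraction of full scale, then the turn, a rotation vector about the tool's x, y, z as a fraction of full scale, then the closure, from -1 (fully open) to 1 (shut). In form: [[dx, dy, dz, wx, wy, wz, gripper], ...]. A call has 1 to 5 rows; each row is the pose to reach, as a shift and turn from the pose commanded when the call began, along the tool's axes at that moment; what a row does not reach only later rows make up. Full scale, the value 1, is 150 mm for a shift and 0.5 rad for a turn. A row lasts 1/10 s, in which the tool goes at most 50 mm and 8.59 degrees, less where a joint would pass 70% of its speed; a pose out of reach is approached as far as the arm can. A call with a number of a shift or a turn outside -1 to 1 is refused whole. A call with a gripper value outside its range is refused whole. The fingers move at their own pace and stop on an object; "grip_force" is the grip in N (left out, the last holds). Time passes only in rows, so rows that repeat a pose let the fingers close. It gives the time, the measured TCP pose, the force, the opening and the grip force at its end, in the units of the state.
- state(): the state, without advancing time (a new reading comes with each control period).
- snapshot(name): name is "scene" or "top" or "wrist"; returns a dict with "image" (400x640x3 uint8, red, green, blue), "range_z" (400x640 float32, mm along the optical axis (not along the pixel's ray), 0 where there is no reading), "camera_matrix" (3x3 intrinsics, pixels), "extrinsics" (4x4, takes a point from camera to world coordinates). Camera axes: x right, y down, z forward; pixel columns grow to the right and rows downward; lengths in mm; the calibration is good to about 2 mm. A picture is of the moment at which its call begins.
- sign_off(): hands the job in; it is judged then, once.
The state is a dict: "time": time; "joints": joint angles; "joint_vel": joint speeds; "joint_torque": joint torques, N m; "eef_pos": TCP position; "tcp_rot": TCP orientation; "ft_force": force on the tool from outside, world axes, zero at the start; "ft_torque": the same for the moment, N m; "finger_gap": finger opening in mm; "grasp_force": force on a finger pad.
Only numpy, scipy, OpenCV 4.12 (cv2) and the standard library are available. Lean on these libraries where they do the work, as an engineer would, in place of code of your own. Each camera call takes 0.05 s, during which the arm holds its last target. There are 200 camera calls.

## Working session

There is one attempt and no reset: what is moved stays moved. The work goes in short steps, Python scripts to look and compute and a tool call to move; the robot and the scene stay as the last step left them, time stands still between calls to the robot, and variables do not carry over. Pictures are saved under pics/ and viewed, at most 10 in all, crops included, and the job is handed in when it is done.

Besides the shell and the picture viewer there is one more tool, called after "Call:" as name([rows], argument=value, ...), one row to a line, values as JSON. servo_tool: Moves the arm, as the interface text tells. Its arguments: {"type":"object","properties":{"rows":{"type":"array"},"grip_force":{"type":"number"}},"required":["rows"]}

```bash
mkdir -p pics; cat > h.py <<'E'
from plant import *
import numpy as np, cv2
def snap(n,f=None):
    s=snapshot(n)
    if f: cv2.imwrite('pics/'+f,s['image'][:,:,::-1])
    K=s['camera_matrix'];E=s['extrinsics'];z=s['range_z']
    v,u=np.mgrid[0:400,0:640]
    P=np.stack([(u-K[0,2])/K[0,0]*z,(v-K[1,2])/K[1,1]*z,z],-1)
    W=P@E[:3,:3].T+E[:3,3]; W[z==0]=np.nan
    return s,W
E
python3 - <<'E'
from h import *
for n in ('scene','top'):
    s,W=snap(n,n+'.png'); np.savez(n,W=W,im=s['image'],K=s['camera_matrix'],E=s['extrinsics'])
    print(s['camera_matrix'],s['extrinsics'])
print(state())
E
```

```text
[[441.4878981    0.         321.04179561]
 [  0.         441.4878981  198.09973178]
 [  0.           0.           1.        ]] [[-8.30857094e-01  3.14653667e-01 -4.58987537e-01  1.17213667e+03]
 [ 5.56462804e-01  4.62267307e-01 -6.90404291e-01  8.47171493e+02]
 [-5.06330958e-03 -8.29036795e-01 -5.59171133e-01  8.09745107e+02]
 [ 0.00000000e+00  0.00000000e+00  0.00000000e+00  1.00000000e+00]]
[[440.59833353   0.         322.64587275]
 [  0.         440.59833353 203.55609225]
 [  0.           0.           1.        ]] [[-2.45181004e-02 -9.80809219e-01  1.93422177e-01  2.95829276e+02]
 [-9.99565589e-01  2.72169728e-02  1.13079502e-02 -5.74858555e+01]
 [-1.63553079e-02 -1.93060902e-01 -9.81050453e-01  1.45307440e+03]
 [ 0.00000000e+00  0.00000000e+00  0.00000000e+00  1.00000000e+00]]
{'time': 0.1, 'joints': array([ 1.13840322e+00,  3.00411909e-01,  1.52153099e+00, -1.48418367e-05,
        1.32069702e+00, -6.65850235e-02]), 'joint_vel': array([ 0.00076504, -0.00115465, -0.00131479, -0.00159193,  0.00201057,
       -0.00195654]), 'joint_torque': array([ 1.71833359e-03, -5.32636464e+01, -3.53284943e+01,  7.09885382e-02,
        2.35580618e-02, -4.94346614e-05]), 'eef_pos': array([196.62557495, 513.36995647, 183.13999844]), 'tcp_rot': array([[-9.33836317e-01,  3.57700365e-01, -4.25795460e-04],
       [ 3.57700614e-01,  9.33835829e-01, -9.56908720e-04],
       [ 5.53364580e-05, -1.04590341e-03, -9.99999452e-01]]), 'ft_force': array([ 0.24629477,  0.05360757, -0.42685795]), 'ft_torque': array([ 0.00718465, -0.02603186,  0.01299199]), 'grasp_force': 0.0, 'finger_gap': 93.77165358667891}
```

View pics/scene.png

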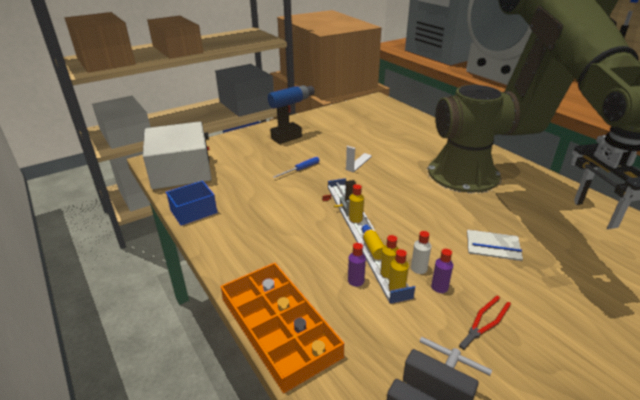

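View pics/top.png

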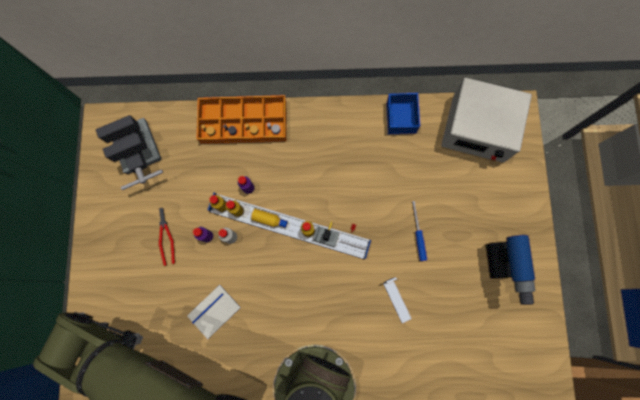

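The top view shows the lane from the blue end stop (209,203) to (368,250), with the tipped yellow bottle at (265,217) and its blue cap at (283,223). The red-capped yellow neighbours are at (217,202), (233,207) and (308,229), the handle at about (325,236), the pointer at about (331,225) and the mark at (353,227).

Lookalikes: purple bottles at (246,185) and (203,234), and a white one at (227,236). Other blue things are the screwdriver (421,245), the drill and the end stop. Other white or red things are the white tool at (397,300) and the pliers. I choose the lying yellow bottle at (265,217).

```bash
cat > m.py <<'E'
from h import *
d=np.load('top.npz');W=d['W'];im=d['im']
c=im[190:265,195:385,::-1];cv2.imwrite('pics/c1.png',cv2.resize(c,None,fx=4.2,fy=4.2,interpolation=cv2.INTER_CUBIC))
for n in('top','scene'):
    d=np.load(n+'.npz');W=d['W'];im=d['im']
    hsv=cv2.cvtColor(im,cv2.COLOR_RGB2HSV)
    H,S,V=[hsv[...,i].astype(int) for i in range(3)]
    roi=(W[...,0]>300)&(W[...,0]<720)&(W[...,1]>-230)&(W[...,1]<450)&(W[...,2]>3)&(W[...,2]<140)
    for name,m in dict(red=((H<6)|(H>174))&(S>150)&(V>90),yel=(H>17)&(H<30)&(S>180)&(V>90),blue=(H>100)&(H<125)&(S>140)).items():
        k,l,st,ce=cv2.connectedComponentsWithStats((m&roi).astype(np.uint8))
        for i in range(1,k):
            if st[i,4]>3:
                p=W[l==i];print(n,name,ce[i].round(),st[i,4],np.median(p,0).round(),p.min(0).round(),p.max(0).round())
E
python3 m.py
```

```text
top red [242. 180.] 45 [641. 208. 118.] [631. 199. 103.] [652. 222. 124.]
top red [214. 199.] 46 [581. 295. 127.] [570. 284. 114.] [595. 305. 134.]
top red [230. 204.] 47 [563. 242. 127.] [552. 231. 119.] [573. 252. 132.]
top red [306. 226.] 39 [489.  10. 127.] [479.   1. 120.] [499.  19. 131.]
top red [353. 227.] 10 [ 498. -138.   17.] [ 491. -143.    5.] [ 504. -135.   23.]
top red [197. 232.] 52 [481. 345. 117.] [471. 334. 103.] [495. 357. 122.]
top red [222. 233.] 48 [476. 268. 118.] [466. 256. 111.] [489. 277. 123.]
top yel [218. 203.] 68 [571. 285.  95.] [560. 274.  78.] [597. 309. 110.]
top yel [235. 209.] 65 [553. 233.  94.] [542. 222.  78.] [576. 256. 108.]
top yel [265. 218.] 277 [531. 146.  49.] [508. 105.  36.] [561. 189.  60.]
top yel [308. 231.] 54 [478.   3.  94.] [469. -10.  70.] [500.  25. 101.]
top blue [283. 223.] 34 [513.  89.  41.] [504.  79.  35.] [525.  99.  49.]
scene red [356. 188.] 54 [495.  14. 123.] [460. -40.  92.] [503.  24. 127.]
scene red [326. 198.] 5 [ 498. -134.    5.] [ 497. -138.    3.] [ 505. -133.   11.]
scene red [424. 237.] 72 [484. 273. 115.] [470. 260.  97.] [491. 282. 119.]
scene red [392. 240.] 71 [569. 249. 125.] [554. 235. 108.] [577. 258. 129.]
scene red [358. 249.] 89 [648. 218. 115.] [634. 200.  96.] [657. 227. 118.]
scene red [446. 255.] 95 [489. 352. 115.] [472. 336.  95.] [500. 361. 119.]
scene red [401. 255.] 86 [588. 301. 124.] [573. 287. 108.] [595. 311. 128.]
scene yel [356. 207.] 342 [502.  24.  63.] [474. -45.  13.] [515.  35. 104.]
scene yel [336. 206.] 7 [510. -63.  23.] [507. -65.  20.] [519. -58.  25.]
scene yel [387. 260.] 1124 [580. 256.  52.] [514. 103.  11.] [607. 322. 106.]
scene blue [365. 227.] 23 [518.  90.  40.] [508.  80.  34.] [527.  97.  42.]
```

View pics/c1.png

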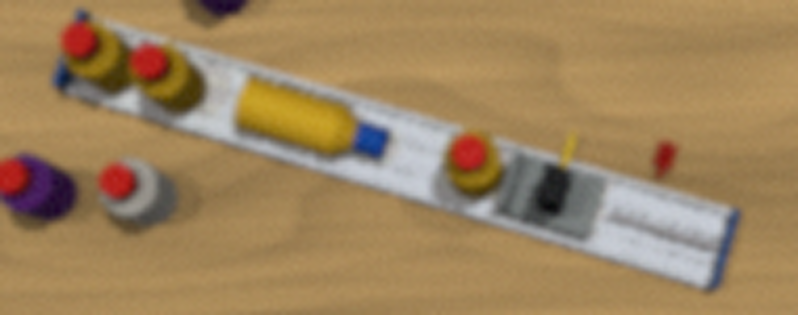

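The crop confirms the choice: the lying yellow bottle has a blue cap, at crop (370,142), and points at the pusher. The pointer is at crop (570,150) and the mark at (665,155). Next I move over the lane to look with the wrist camera.

```bash
cat >> h.py <<'E'
from scipy.spatial.transform import Rotation as R
A=0.3130
UX=np.array([np.cos(A),-np.sin(A),0]);UY=np.array([np.sin(A),np.cos(A),0])
RT=np.stack([-UY,UX,[0,0,-1.]],1)
C0=np.array([490.5,11.,0])
def go(p,Rt=RT):
    s=state();T=s['tcp_rot'];d=T.T@(np.array(p)-s['eef_pos'])/150
    w=R.from_matrix(T.T@Rt).as_rotvec()/.5
    print('t',round(s['time'],2),'pos',s['eef_pos'].round(1),'shift',d.round(3),'rot',w.round(3),'F',s['ft_force'].round(1),'gap',round(s['finger_gap'],1),s['grasp_force'])
def L(x,s,z): return C0+x*UX+s*UY+[0,0,z]
E
python3 -c "
from h import *
print(np.linalg.det(RT)); go(L(0,82,230))"
```

```text
-0.9999999999999999Traceback (most recent call last):
  File "<string>", line 3, in <module>
    print(np.linalg.det(RT)); go(L(0,82,230))
                              ~~^^^^^^^^^^^^^
  File "h.py", line 18, in go
    w=R.from_matrix(T.T@Rt).as_rotvec()/.5
      ~~~~~~~~~~~~~^^^^^^^^
  File "scipy/spatial/transform/_rotation.pyx", line 1143, in scipy.spatial.transform._rotation.Rotation.from_matrix
ValueError: Non-positive determinant (left-handed or null coordinate frame) in rotation matrix 0: [[-5.27798928e-02 -9.98606169e-01 -5.53364580e-05]
 [-9.98605627e-01  5.27798062e-02  1.04590341e-03]
 [ 1.04152495e-03 -1.10461968e-04  9.99999452e-01]].
```

```bash
sed -i 's/RT=np.stack(\[-UY/RT=np.stack([UY/' h.py; python3 -c "
from h import *
go(L(0,70,230))"
```

```text
t 0.1 pos [196.6 513.4 183.1] shift [-3.003 -1.961 -0.311] rot [-2.000e-03  1.000e-03  3.036e+00] F [ 0.2  0.1 -0.4] gap 93.8 0.0
```

Call:
servo_tool([
  [-0.3,-0.2,-0.1,0,0,0,-1],
  [-0.6,-0.4,-0.2,0,0,0,-1],
  [-0.8,-0.52,-0.3,0,0,0,-1],
  [-1,-0.65,-0.31,0,0,0,-1],
  [-1,-0.65,-0.31,0,0,0,-1],
])

```text
time: 0.6
eef_pos: [303.8, 366.5, 230.7]
tcp_rot: [[-0.933, 0.361, 0.001], [0.361, 0.933, 0.0], [-0.001, 0.001, -1.0]]
ft_force: [-0.1, 0.7, -0.2]
finger_gap: 93.9
grasp_force: 0.0
```

Call:
servo_tool([
  [-0.3,-0.2,0,0,0,0,-1],
  [-0.6,-0.4,0,0,0,0,-1],
  [-0.8,-0.52,0,0,0,0,-1],
  [-1,-0.65,0,0,0,0,-1],
  [-1,-0.65,0,0,0,0,-1],
])

```text
time: 1.1
eef_pos: [408.5, 222.2, 229.7]
tcp_rot: [[-0.933, 0.361, -0.001], [0.361, 0.933, -0.001], [0.0, -0.001, -1.0]]
ft_force: [-1.0, 0.7, 0.1]
finger_gap: 93.7
grasp_force: 0.0
```

Call:
servo_tool([
  [-0.3,-0.2,0,0,0,0.2,-1],
  [-0.6,-0.4,0,0,0,0.4,-1],
  [-0.8,-0.52,0,0,0,0.6,-1],
  [-1,-0.65,0,0,0,0.8,-1],
  [-1,-0.65,0,0,0,1,-1],
])

```text
time: 1.6
eef_pos: [513.6, 77.9, 229.2]
tcp_rot: [[-0.643, 0.766, -0.001], [0.766, 0.643, -0.0], [0.001, -0.001, -1.0]]
ft_force: [-0.7, 0.8, 0.5]
finger_gap: 93.9
grasp_force: 0.0
```

Call:
servo_tool([
  [0,0,0,0,0,0.3,-1],
  [0,0,0,0,0,0.6,-1],
  [0,0,0,0,0,0.8,-1],
  [0,0,0,0,0,1,-1],
  [0,0,0,0,0,1,-1],
])

```text
time: 2.1
eef_pos: [512.1, 80.8, 229.7]
tcp_rot: [[-0.203, 0.979, -0.001], [0.979, 0.203, 0.0], [0.0, -0.001, -1.0]]
ft_force: [1.5, -0.1, 0.8]
finger_gap: 93.9
grasp_force: 0.0
```

Call:
servo_tool([
  [0,0,0,0,0,0.3,-1],
  [0,0,0,0,0,0.6,-1],
  [0,0,0,0,0,0.8,-1],
  [0,0,0,0,0,1,-1],
  [0,0,0,0,0,1,-1],
])

```text
time: 2.6
eef_pos: [512.2, 80.3, 229.9]
tcp_rot: [[0.289, 0.957, -0.0], [0.957, -0.289, 0.0], [-0.0, -0.0, -1.0]]
ft_force: [0.5, -1.0, -0.1]
finger_gap: 94.2
grasp_force: 0.0
```

```bash
cat > w.py <<'E'
from h import *
import sys
f=sys.argv[1]
go(L(0,70,230)); print(state()['joints'].round(2))
s,W=snap('wrist',f); im=s['image']; np.savez('wrist',W=W,im=im,K=s['camera_matrix'],E=s['extrinsics'])
print(s['extrinsics'].round(3))
hsv=cv2.cvtColor(im,cv2.COLOR_RGB2HSV);H,S,V=[hsv[...,i].astype(int) for i in range(3)]
Q=W-C0; Q=np.stack([Q@UX,Q@UY,W[...,2]],-1)
roi=(W[...,2]>3)&(W[...,2]<140)&(abs(Q[...,0])<100)
for name,m in dict(red=((H<6)|(H>174))&(S>150)&(V>60),yel=(H>17)&(H<30)&(S>180)&(V>90),blue=(H>100)&(H<125)&(S>140),black=(V<45)).items():
    k,l,st,ce=cv2.connectedComponentsWithStats((m&roi).astype(np.uint8))
    for i in range(1,k):
        if st[i,4]>40: p=Q[l==i];print(name,ce[i].round(),st[i,4],'lane med',np.median(p,0).round(1),np.percentile(p,2,0).round(1),np.percentile(p,98,0).round(1))
E
python3 w.py w1.png
```

```text
t 2.6 pos [512.2  80.3 229.9] shift [-0.018  0.004 -0.   ] rot [-0.001  0.     0.04 ] F [ 0.5 -1.  -0.1] gap 94.2 0.0
[0.08 0.2  1.54 0.   1.4  0.38]
[[ 9.58000e-01 -2.79000e-01 -7.20000e-02  5.32771e+02]
 [-2.88000e-01 -9.28000e-01 -2.36000e-01  1.48578e+02]
 [-1.00000e-03  2.47000e-01 -9.69000e-01  4.31488e+02]
 [ 0.00000e+00  0.00000e+00  0.00000e+00  1.00000e+00]]
red [322.  19.] 720 lane med [ -2.1 242.3 127.3] [-13.2 231.6 110.8] [  8.2 254.8 129. ]
red [229.  24.] 550 lane med [-90.5 239.7 118.4] [-99.6 228.4 115.9] [-79.9 251.1 119.8]
red [411.  32.] 646 lane med [ 83.1 236.5 118.3] [ 71.6 225.3 106.3] [ 94.5 248.  119.8]
red [319. 262.] 416 lane med [  0.2  -0.4 127.4] [-11.1 -55.4  45.9] [ 10.6  11.4 128.8]
yel [327.   3.] 137 lane med [  7.6 282.1  55.9] [-19.3 277.7  23.9] [ 16.7 288.6  73.7]
yel [322.  42.] 840 lane med [1.000e-01 2.313e+02 9.370e+01] [-21.4 222.6  26.5] [ 16.6 252.6 101. ]
yel [320. 128.] 2190 lane med [ -1.2 147.   49. ] [-20.7 100.4  38.9] [ 18.1 186.   52.6]
yel [319. 244.] 469 lane med [ 1.  10.3 94.4] [-19.6  -9.8  78.8] [ 18.7  19.6 101.8]
yel [342. 273.] 75 lane med [ 36.2 -65.2  25.4] [ 22.7 -69.   23.5] [ 49.1 -62.3  26.9]
blue [319. 179.] 160 lane med [-2.8 79.9 41.7] [-11.   73.   37.7] [ 8.  88.4 43.7]
blue [315. 352.] 69 lane med [  -0.5 -202.8   30.6] [ -32.1 -205.    28.9] [  26.3 -200.    32. ]
```

View pics/w1.png

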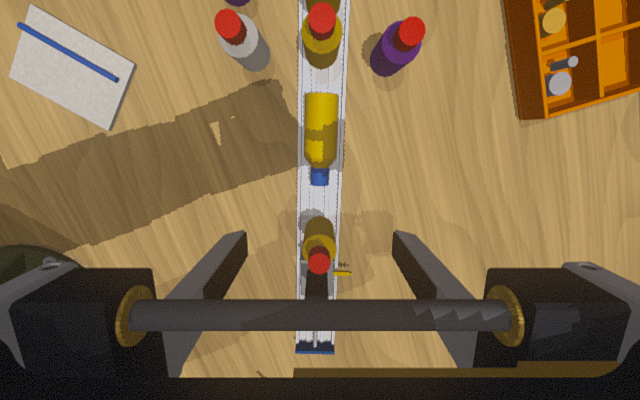

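The wrist view shows the cap at (319,179), bottle c at (319,262) and bottle b at (322,19), so the lane heading is right. I descend onto the cap.

```bash
python3 -c "
from h import *
go(L(-1.5,78,19))"
```

```text
t 2.65 pos [512.2  80.2 229.9] shift [ 0.037 -0.004  1.406] rot [-0.001  0.     0.046] F [0.1 0.3 0.2] gap 93.9 0.0
```

Call:
servo_tool([
  [0.037,-0.004,0.2,0,0,0.045,-0.06],
  [0.037,-0.004,0.5,0,0,0.045,-0.06],
  [0.037,-0.004,0.8,0,0,0.045,-0.06],
  [0.037,-0.004,1,0,0,0.045,-0.06],
  [0.037,-0.004,1,0,0,0.045,-0.06],
])

```text
time: 3.15
eef_pos: [511.1, 85.1, 76.6]
tcp_rot: [[0.308, 0.951, -0.007], [0.951, -0.308, -0.001], [-0.003, -0.006, -1.0]]
ft_force: [-0.6, 0.2, 0.2]
finger_gap: 57.5
grasp_force: 0.0
```

```bash
python3 -c "
from h import *
go(L(-1.5,78,19))"
```

```text
t 3.15 pos [511.1  85.1  76.6] shift [0.009 0.014 0.384] rot [-0.013  0.005 -0.   ] F [-0.6  0.2  0.2] gap 57.5 0.0
```

Call:
servo_tool([
  [0,0.0,0.1,0,0,0,-0.06],
  [0,0,0.22,0,0,0,-0.06],
  [0,0,0.34,0,0,0,-0.06],
  [0,0,0.4,0,0,0,-0.06],
  [0,0,0.4,0,0,0,-0.06],
])

```text
time: 3.65
eef_pos: [513.5, 85.2, 20.5]
tcp_rot: [[0.311, 0.951, -0.0], [0.951, -0.311, 0.0], [-0.0, -0.0, -1.0]]
ft_force: [0.9, 0.4, -0.3]
finger_gap: 49.9
grasp_force: 0.0
```

Call:
servo_tool([
  [0,0,0,0,0,0,0.2],
  [0,0,0,0,0,0,0.4],
  [0,0,0,0,0,0,0.6],
  [0,0,0,0,0,0,0.6],
  [0,0,0,0,0,0,0.6],
], grip_force=3)

```text
time: 4.15
eef_pos: [513.5, 85.0, 20.4]
tcp_rot: [[0.312, 0.95, 0.0], [0.95, -0.312, 0.0], [0.0, 0.0, -1.0]]
ft_force: [0.4, -1.1, 0.6]
finger_gap: 19.0
grasp_force: 0.0
```

```bash
python3 w.py w2.png; python3 - <<'E'
import cv2
from h import *
s,W=snap('scene')
cv2.imwrite('pics/s2.png',cv2.resize(s['image'][160:310,300:480,::-1],None,fx=4,fy=4,interpolation=cv2.INTER_CUBIC))
E
```

```text
t 4.15 pos [513.5  85.   20.4] shift [-0.05   0.007 -1.398] rot [ 0.001 -0.    -0.009] F [ 0.4 -1.1  0.6] gap 19.0 0.0
[ 0.09  0.43  1.76 -0.    0.95  0.41]
[[ 9.50000e-01 -3.01000e-01 -7.70000e-02  5.35560e+02]
 [-3.11000e-01 -9.21000e-01 -2.35000e-01  1.52741e+02]
 [ 0.00000e+00  2.47000e-01 -9.69000e-01  2.21966e+02]
 [ 0.00000e+00  0.00000e+00  0.00000e+00  1.00000e+00]]
yel [319. 130.] 10280 lane med [ -1.  149.2  49.3] [-20.3 101.2  38.9] [ 18.3 186.5  52.6]
yel [320. 349.] 1880 lane med [-0.8 18.7 68.2] [-19.1   9.   48.9] [16.1 20.9 83.3]
blue [318. 227.] 415 lane med [-1.2 88.2 42.1] [-11.7  80.3  37.5] [ 6.6 94.5 43.8]
blue [315. 248.] 47 lane med [-4.5 73.2 42.2] [-9.9 72.1 39.7] [ 1.4 75.8 44.1]
black [298. 276.] 227 lane med [-10.5  83.   98.2] [-11.6  74.9  63.5] [-10.4  86.2 113. ]
black [340. 280.] 163 lane med [ 8.7 80.8 98.7] [ 8.6 73.4 63.7] [  9.7  85.8 112.9]
```

View pics/s2.png

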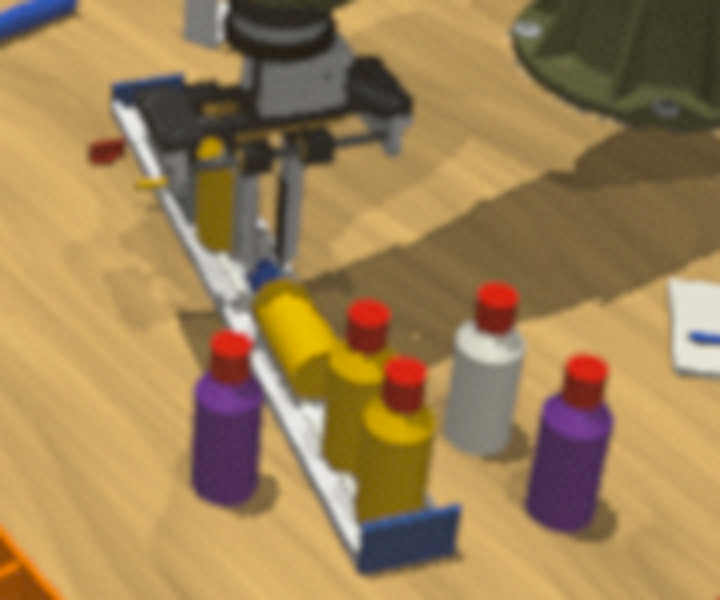

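The scene crop shows the fingers standing at the blue cap (265,270), yet the gap reads less than the cap's width. I check the wrist view.

```bash
python3 - <<'E'
import cv2
a=cv2.imread('pics/w2.png')[170:370,200:440]
cv2.imwrite('pics/w2c.png',cv2.resize(a,None,fx=3,fy=3,interpolation=cv2.INTER_CUBIC))
from plant import *
s=state();print(s['grasp_force'],s['finger_gap'],s['ft_force'])
E
```

```text
0.0 18.48088965109409 [ 0.04653088 -0.75858247  1.07296261]
```

View pics/w2c.png

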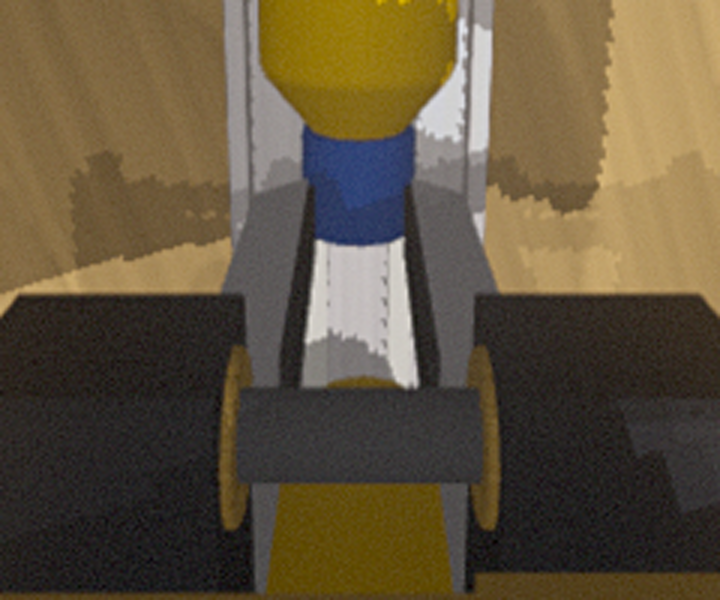

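The crop shows the pads flush against the sides of the cap, at crop (308,190) and (408,190), so the commanded width limited the grip. I command full closure.

Call:
servo_tool([
  [0,0,0,0,0,0,0.8],
  [0,0,0,0,0,0,1],
  [0,0,0,0,0,0,1],
], grip_force=3)

```text
time: 4.55
eef_pos: [513.4, 85.0, 20.2]
tcp_rot: [[0.312, 0.95, -0.0], [0.95, -0.312, 0.0], [-0.0, -0.0, -1.0]]
ft_force: [0.3, 0.6, 1.1]
finger_gap: 1.1
grasp_force: 0.5
```

```bash
python3 w.py w3.png; python3 - <<'E'
import cv2
a=cv2.imread('pics/w3.png')[120:370,180:460]
cv2.imwrite('pics/w3c.png',cv2.resize(a,None,fx=2.4,fy=2.4,interpolation=cv2.INTER_CUBIC))
E
```

```text
t 4.55 pos [513.4  85.   20.2] shift [-0.049  0.007 -1.399] rot [-0.    -0.    -0.009] F [0.3 0.6 1.1] gap 1.1 0.49730956088751554
[0.09 0.43 1.76 0.   0.95 0.41]
[[ 9.50000e-01 -3.01000e-01 -7.70000e-02  5.35541e+02]
 [-3.11000e-01 -9.21000e-01 -2.35000e-01  1.52743e+02]
 [-0.00000e+00  2.47000e-01 -9.69000e-01  2.21754e+02]
 [ 0.00000e+00  0.00000e+00  0.00000e+00  1.00000e+00]]
yel [319. 130.] 10334 lane med [ -1.  149.1  49.4] [-20.3 100.9  39. ] [ 18.3 186.3  52.7]
yel [319. 349.] 247 lane med [-1.5 20.3 71. ] [-3.9 19.4 55.5] [ 1.5 21.4 83.4]
blue [318. 223.] 257 lane med [-1.9 90.7 41.7] [-11.9  86.8  36. ] [ 9.2 94.5 43.6]
black [322. 276.] 81 lane med [1.000e-01 8.530e+01 1.047e+02] [-0.4 80.7 69.6] [  0.6  86.  113.1]
black [317. 274.] 80 lane med [ -2.2  85.4 100.2] [-2.7 81.7 73.9] [ -2.   86.2 113.1]
```

View pics/w3c.png

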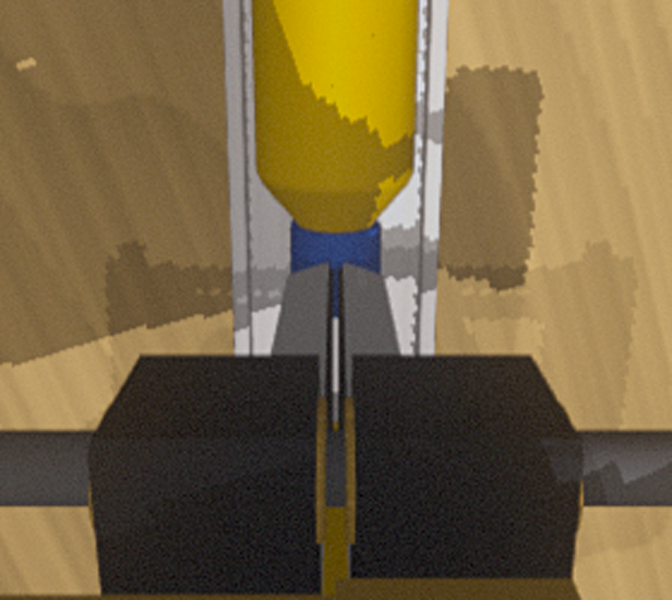

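```bash
python3 - <<'E'
from h import *
d=np.load('wrist.npz');W=d['W'];K=d['K'];E=d['E'];im=d['im']
Q=W-C0; Q=np.stack([Q@UX,Q@UY,W[...,2]],-1)
for p in [(-1,70,20),(-1,86,20),(-1,70,42),(-1,94,42),(-1,86,60)]:
    c=np.linalg.inv(E)@np.r_[L(*p),1]; print(p,(K@c[:3]/c[2])[:2].round(1))
for v in range(215,300,4):
    print(v,Q[v,308].round(0),im[v,308],Q[v,330].round(0))
E
```

```text
(-1, 70, 20) [319.5 241. ]
(-1, 86, 20) [319.4 220.1]
(-1, 70, 42) [319.5 253.3]
(-1, 94, 42) [319.4 218.3]
(-1, 86, 60) [319.4 240.4]
215 [-8. 95. 38.] [91 77 58] [ 6. 95. 37.]
219 [-8. 93. 39.] [ 46  61 107] [ 6. 93. 41.]
223 [-8. 90. 39.] [ 48  62 110] [ 6. 90. 41.]
227 [-8. 87. 40.] [ 51  65 102] [ 6. 88. 41.]
231 [-8. 85. 40.] [63 70 91] [ 6. 87. 45.]
235 [-8. 87. 53.] [93 87 87] [ 5. 87. 53.]
239 [-8. 87. 60.] [93 88 88] [ 5. 87. 60.]
243 [nan nan nan] [91 87 90] [ 5. 87. 67.]
247 [-7. 87. 74.] [89 86 88] [ 5. 87. 72.]
251 [-7. 87. 78.] [93 87 90] [ 5. 87. 77.]
255 [-7. 87. 82.] [92 88 88] [ 4. 87. 83.]
259 [-7. 87. 87.] [88 86 83] [ 4. 87. 88.]
263 [-6. 87. 92.] [88 84 83] [ 4. 87. 93.]
267 [ -4. 111. 145.] [75 71 73] [  2. 111. 145.]
271 [ -4. 110. 146.] [42 35 33] [  2. 111. 147.]
275 [ -4. 111. 150.] [45 37 39] [  2. 110. 149.]
279 [ -4. 111. 152.] [33 29 33] [  2. 111. 153.]
283 [ -4. 111. 154.] [27 26 32] [  2. 111. 154.]
287 [ -4. 111. 156.] [31 31 28] [  2. 111. 156.]
291 [ -4. 111. 157.] [38 36 35] [  2. 111. 158.]
295 [ -4. 111. 160.] [40 36 37] [  2. 111. 160.]
299 [ -3. 112. 163.] [35 35 36] [  2. 111. 162.]
```

Call:
servo_tool([
  [0,0,0,0,0,0,0.5],
  [0,0,0,0,0,0,0],
  [0,0,0,0,0,0,-0.06],
  [0,0,0,0,0,0,-0.06],
])

```text
time: 5.0
eef_pos: [513.2, 85.0, 20.0]
tcp_rot: [[0.312, 0.95, -0.0], [0.95, -0.312, 0.0], [-0.0, -0.0, -1.0]]
ft_force: [-0.3, -0.2, -0.6]
finger_gap: 29.2
grasp_force: 0.0
```

```bash
cat > f.py <<'E'
from h import *
go(L(-1.5,78,20))
for n in('wrist','scene'):
    s,W=snap(n)
    if n=='wrist': cv2.imwrite('pics/w4.png',s['image'][:,:,::-1])
    Q=W-C0; Q=np.stack([Q@UX,Q@UY,W[...,2]],-1)
    im=s['image'].astype(int)
    for lo,hi in((-45,-22),(22,45)):
        m=(Q[...,0]>lo)&(Q[...,0]<hi)&(Q[...,1]>60)&(Q[...,1]<95)&(Q[...,2]>16)&(Q[...,2]<110)
        p=Q[m];o=np.argsort(p[:,2])
        v,u=np.where(m)
        print(n,lo,m.sum());print(np.c_[p,u,v][o][:200:12].round(0))
E
python3 f.py
```

```text
t 5.0 pos [513.2  85.   20. ] shift [ 0.004 -0.002  0.   ] rot [-0.001  0.    -0.009] F [-0.3 -0.2 -0.6] gap 29.2 0.0
wrist -45 471
[[-29.  80.  16. 281. 227.]
 [-25.  87.  51. 281. 233.]
 [-24.  87.  53. 281. 235.]
 [-23.  87.  56. 283. 236.]
 [-27.  87.  58. 276. 238.]
 [-25.  87.  60. 279. 239.]
 [-22.  87.  62. 283. 240.]
 [-25.  87.  64. 277. 241.]
 [-26.  87.  66. 275. 242.]
 [-25.  87.  68. 277. 244.]
 [-22.  87.  69. 281. 245.]
 [-25.  87.  71. 275. 246.]
 [-24.  87.  73. 277. 248.]
 [-23.  87.  75. 279. 249.]
 [-27.  87.  76. 271. 250.]
 [-25.  88.  78. 274. 250.]
 [-26.  88.  79. 271. 251.]]
wrist 22 259
[[ 29.  79.  16. 360. 228.]
 [ 23.  87.  53. 359. 235.]
 [ 24.  87.  57. 361. 237.]
 [ 22.  87.  60. 359. 239.]
 [ 24.  87.  64. 363. 241.]
 [ 24.  87.  66. 364. 243.]
 [ 24.  87.  69. 364. 245.]
 [ 23.  87.  72. 363. 247.]
 [ 23.  87.  75. 364. 249.]
 [ 24.  87.  78. 367. 251.]
 [ 23.  87.  80. 366. 253.]
 [ 24.  87.  83. 369. 255.]
 [ 25.  87.  85. 371. 257.]
 [ 22.  87.  87. 367. 258.]
 [ 24.  87.  88. 371. 260.]
 [ 23.  87.  90. 369. 262.]
 [ 22.  87.  92. 368. 263.]]
scene -45 53
[[-25.  88.  45. 375. 225.]
 [-31.  87.  61. 377. 220.]
 [-29.  88.  76. 377. 216.]
 [-22.  87.  90. 375. 212.]
 [-31.  86. 105. 378. 207.]]
scene 22 69
[[ 26.  80.  50. 357. 225.]
 [ 23.  86.  61. 359. 223.]
 [ 26.  86.  72. 358. 220.]
 [ 25.  88.  80. 359. 218.]
 [ 27.  77.  93. 357. 212.]
 [ 26.  88. 104. 359. 211.]]
```

Both cameras put the real fingertips at z ≈ 43–45, about 23 mm above the reported TCP (z = 20). The fingers were closing on top of the cap rather than around it. I open to 50 mm and go lower in small steps, watching the force.

Call:
servo_tool([
  [0,0,0,0,0,0,-0.06],
  [0,0,0,0,0,0,-0.06],
  [0,0,0,0,0,0,-0.06],
  [0,0,0.04,0,0,0,-0.06],
  [0,0,0.08,0,0,0,-0.06],
])

```text
time: 5.6
eef_pos: [513.3, 85.0, 7.7]
tcp_rot: [[0.312, 0.95, 0.0], [0.95, -0.312, -0.0], [0.0, 0.0, -1.0]]
ft_force: [-0.3, -0.2, 0.1]
finger_gap: 50.0
grasp_force: 0.0
```

```bash
python3 f.py | grep -A3 -E "^t|45 |22 "
```

```text
t 5.6 pos [513.3  85.    7.7] shift [ 0.004 -0.003 -0.082] rot [ 0.    -0.    -0.009] F [-0.3 -0.2  0.1] gap 50.0 0.0
wrist -45 2349
[[-30.  83.  16. 278. 228.]
 [-26.  77.  31. 281. 244.]
 [-30.  87.  32. 274. 230.]
--
wrist 22 2355
[[ 28.  84.  16. 362. 227.]
 [ 24.  74.  32. 358. 248.]
 [ 24.  69.  32. 358. 256.]
--
scene -45 150
[[-30.  85.  27. 376. 229.]
 [-38.  87.  38. 379. 226.]
 [-30.  83.  44. 376. 224.]
--
scene 22 137
[[ 24.  86.  25. 358. 233.]
 [ 33.  92.  39. 356. 231.]
 [ 36.  82.  46. 354. 227.]
```

Call:
servo_tool([
  [0,0,0.03,0,0,0,-0.06],
  [0,0,0.06,0,0,0,-0.06],
  [0,0,0.08,0,0,0,-0.06],
  [0,0,0.08,0,0,0,0.1],
], grip_force=3)

```text
time: 6.1
eef_pos: [513.1, 84.9, -4.3]
tcp_rot: [[0.312, 0.95, -0.001], [0.95, -0.312, -0.0], [-0.0, -0.001, -1.0]]
ft_force: [-0.5, 0.0, -0.6]
finger_gap: 44.7
grasp_force: 0.0
```

Call:
servo_tool([
  [0,0,0,0,0,0,0.4],
  [0,0,0,0,0,0,0.6],
  [0,0,0,0,0,0,0.6],
  [0,0,0,0,0,0,0.6],
])

```text
time: 6.5
eef_pos: [513.5, 85.0, -3.7]
tcp_rot: [[0.312, 0.95, 0.0], [0.95, -0.312, -0.0], [0.0, 0.0, -1.0]]
ft_force: [-0.7, -0.6, 0.1]
finger_gap: 25.0
grasp_force: 3.0
```

Call:
servo_tool([
  [0,0,-0.03,0,0,0,1],
  [0,0,-0.08,0,0,0,1],
  [0,0,-0.13,0,0,0,1],
  [0,0,-0.18,0,0,0,1],
  [0,0,-0.23,0,0,0,1],
])

```text
time: 7.0
eef_pos: [513.5, 85.0, 31.5]
tcp_rot: [[0.312, 0.95, 0.0], [0.95, -0.312, 0.0], [0.0, 0.0, -1.0]]
ft_force: [-1.2, 0.5, -1.1]
finger_gap: 24.6
grasp_force: 3.0
```

Call:
servo_tool([
  [0,0,-0.05,0,0,0,1],
  [0,0,-0.1,0,0,0,1],
  [0,0,-0.15,0,0,0,1],
  [0,0,-0.2,0,0,0,1],
  [0,0,-0.25,0,0,0,1],
])

```text
time: 7.5
eef_pos: [513.3, 85.0, 68.8]
tcp_rot: [[0.312, 0.95, -0.0], [0.95, -0.312, 0.0], [-0.0, -0.0, -1.0]]
ft_force: [0.7, 0.5, -1.5]
finger_gap: 24.6
grasp_force: 3.0
```

Call:
servo_tool([
  [0,0,-0.05,0,0,0,1],
  [0,0,-0.1,0,0,0,1],
  [0,0,-0.15,0,0,0,1],
  [0,0,-0.2,0,0,0,1],
  [0,0,-0.24,0,0,0,1],
])

```text
time: 8.0
eef_pos: [513.4, 84.9, 104.8]
tcp_rot: [[0.312, 0.95, 0.0], [0.95, -0.312, -0.0], [0.0, 0.0, -1.0]]
ft_force: [0.6, 0.6, -1.8]
finger_gap: 25.0
grasp_force: 3.0
```

Call:
servo_tool([
  [0,0,0,0,0,0,1],
  [0,0,0,0,0,0,1],
  [0,0,0,0,0,0,1],
  [0,0,0,0,0,0,1],
  [0,0,0,0,0,0,1],
])

```text
time: 8.5
eef_pos: [513.3, 85.0, 103.9]
tcp_rot: [[0.312, 0.95, -0.0], [0.95, -0.312, -0.0], [-0.0, -0.0, -1.0]]
ft_force: [0.0, -0.6, -1.9]
finger_gap: 24.8
grasp_force: 3.0
```

```bash
cat > b.py <<'E'
from h import *
import sys
go(L(-1.5,78,100))
s,W=snap('scene')
cv2.imwrite('pics/'+sys.argv[1],cv2.resize(s['image'][130:310,270:480,::-1],None,fx=3.3,fy=3.3,interpolation=cv2.INTER_CUBIC))
Q=W-C0; Q=np.stack([Q@UX,Q@UY,W[...,2]],-1)
hsv=cv2.cvtColor(s['image'],cv2.COLOR_RGB2HSV);H,S,V=[hsv[...,i].astype(int) for i in range(3)]
y=(H>17)&(H<30)&(S>180)&(V>60)&(abs(Q[...,0])<40)&(Q[...,1]>35)&(Q[...,1]<205)&(Q[...,2]>5)
p=Q[y]
for z in range(5,150,10):
    k=p[(p[:,2]>=z)&(p[:,2]<z+10)]
    if len(k)>3: print(z,len(k),np.percentile(k,5,0).round(),np.percentile(k,95,0).round())
E
python3 b.py b1.png
```

```text
t 8.5 pos [513.3  85.  103.9] shift [ 0.004 -0.003  0.026] rot [-0.001  0.    -0.009] F [ 0.  -0.6 -1.9] gap 24.8 2.9999609291553497
25 24 [-8. 85. 27.] [18. 98. 35.]
35 35 [-7. 78. 36.] [19. 99. 45.]
45 35 [-10.  83.  46.] [ 19. 100.  55.]
55 42 [-11.  78.  55.] [20. 98. 64.]
65 40 [-10.  79.  66.] [ 20. 100.  75.]
75 39 [-14.  74.  76.] [ 19. 101.  84.]
85 41 [-9. 78. 85.] [ 19. 100.  95.]
95 51 [-12.  78.  96.] [ 20. 102. 105.]
105 60 [-13.  75. 106.] [ 16.  98. 112.]
```

View pics/b1.png

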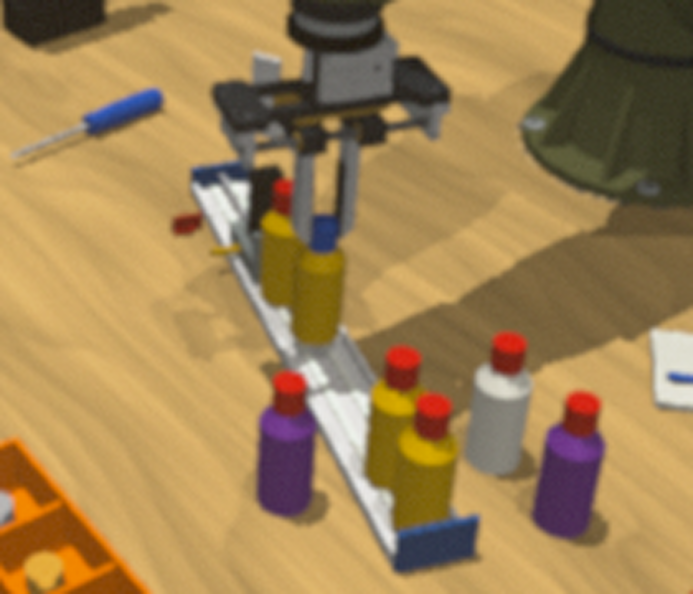

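The picture shows the bottle hanging upright at crop (320,290), with the other bottles untouched. I lower it gently.

Call:
servo_tool([
  [0,0,0.02,0,0,0,1],
  [0,0,0.04,0,0,0,1],
  [0,0,0.06,0,0,0,1],
  [0,0,0.07,0,0,0,1],
  [0,0,0.08,0,0,0,1],
])

```text
time: 9.05
eef_pos: [513.3, 85.0, 91.9]
tcp_rot: [[0.312, 0.95, -0.0], [0.95, -0.312, -0.0], [-0.0, -0.0, -1.0]]
ft_force: [-0.6, -0.1, -1.6]
finger_gap: 24.6
grasp_force: 3.0
```

Call:
servo_tool([
  [0,0,0.005,0,0,0,1],
  [0,0,0.01,0,0,0,1],
  [0,0,0.015,0,0,0,1],
  [0,0,0.015,0,0,0,1],
])

```text
time: 9.45
eef_pos: [513.4, 85.0, 89.8]
tcp_rot: [[0.312, 0.95, -0.0], [0.95, -0.312, -0.0], [-0.0, -0.0, -1.0]]
ft_force: [0.4, 0.6, -0.9]
finger_gap: 24.7
grasp_force: 3.0
```

```bash
python3 b.py b2.png|head -4
```

```text
t 9.45 pos [513.4  85.   89.8] shift [ 0.004 -0.003 -0.068] rot [-0.     0.    -0.009] F [ 0.4  0.6 -0.9] gap 24.7 2.999936118721962
5 4 [-3. 88. 13.] [11. 97. 15.]
15 33 [-6. 83. 16.] [20. 98. 25.]
25 31 [-9. 80. 27.] [19. 99. 34.]
```

Call:
servo_tool([
  [0,0,0.005,0,0,0,1],
  [0,0,0.01,0,0,0,1],
  [0,0,0.015,0,0,0,1],
  [0,0,0.015,0,0,0,1],
])

```text
time: 9.9
eef_pos: [513.5, 85.0, 87.9]
tcp_rot: [[0.312, 0.95, 0.001], [0.95, -0.312, -0.0], [0.0, 0.001, -1.0]]
ft_force: [-0.5, -0.7, 6.6]
finger_gap: 25.0
grasp_force: 3.0
```

Contact (+6.6 N). I back off a touch, then open.

Call:
servo_tool([
  [0,0,-0.006,0,0,0,1],
  [0,0,-0.006,0,0,0,1],
])

```text
time: 10.1
eef_pos: [513.1, 85.0, 88.2]
tcp_rot: [[0.312, 0.95, -0.001], [0.95, -0.312, -0.0], [-0.0, -0.001, -1.0]]
ft_force: [0.7, -0.3, -1.2]
finger_gap: 25.2
grasp_force: 3.0
```

Call:
servo_tool([
  [0,0,0,0,0,0,0.45],
  [0,0,0,0,0,0,0.4],
  [0,0,0,0,0,0,0.3],
  [0,0,0,0,0,0,0.1],
  [0,0,0,0,0,0,-0.1],
])

```text
time: 10.6
eef_pos: [513.4, 85.0, 88.5]
tcp_rot: [[0.312, 0.95, -0.0], [0.95, -0.312, -0.0], [-0.0, 0.0, -1.0]]
ft_force: [-0.2, -0.1, 0.8]
finger_gap: 45.6
grasp_force: 0.0
```

Call:
servo_tool([
  [0,0,0,0,0,0,-0.1],
  [0,0,-0.15,0,0,0,-0.1],
  [0,0,-0.35,0,0,0,-0.1],
  [0,0,-0.55,0,0,0,-0.1],
  [0,0,-0.6,0,0,0,-0.1],
])

```text
time: 11.1
eef_pos: [514.5, 85.1, 181.6]
tcp_rot: [[0.312, 0.95, 0.005], [0.95, -0.312, 0.0], [0.002, 0.004, -1.0]]
ft_force: [0.5, 0.3, -0.2]
finger_gap: 51.8
grasp_force: 0.0
```

```bash
python3 b.py b3.png; python3 w.py w5.png; python3 -c "
from h import *
go(L(-1,-65,178))"
```

```text
t 11.1 pos [514.5  85.1 181.6] shift [-0.    -0.012  0.544] rot [ 0.008 -0.004 -0.009] F [ 0.5  0.3 -0.2] gap 51.8 0.0
15 32 [-6. 80. 16.] [18. 98. 23.]
25 37 [-11.  80.  26.] [19. 98. 35.]
35 37 [-8. 81. 36.] [ 18. 100.  45.]
45 37 [-11.  77.  45.] [19. 98. 55.]
55 42 [-12.  80.  56.] [19. 99. 65.]
65 40 [-11.  77.  65.] [20. 97. 75.]
75 42 [-11.  75.  76.] [19. 98. 84.]
85 60 [-15.  71.  86.] [17. 98. 94.]
95 26 [-12.  77.  95.] [ 13.  92. 100.]
t 11.15 pos [514.3  85.1 181. ] shift [-0.052  0.003 -0.327] rot [ 0.007 -0.003 -0.009] F [-0.2 -0.1  1.4] gap 51.3 0.0
[ 0.09  0.24  1.61 -0.    1.29  0.41]
[[ 9.50000e-01 -3.02000e-01 -7.30000e-02  5.35656e+02]
 [-3.11000e-01 -9.21000e-01 -2.34000e-01  1.52767e+02]
 [ 3.00000e-03  2.46000e-01 -9.69000e-01  3.82710e+02]
 [ 0.00000e+00  0.00000e+00  0.00000e+00  1.00000e+00]]
red [205.  14.] 713 lane med [-90.2 238.8 118.4] [-99.6 228.3 116.1] [-79.7 248.3 120.1]
red [316.  11.] 682 lane med [ -1.4 237.9 127.2] [-13.6 231.4 109.5] [  8.6 244.9 128.8]
red [421.  18.] 1019 lane med [ 82.2 235.7 118.2] [ 71.6 225.   97.8] [ 94.3 247.5 119.9]
red [319. 286.] 592 lane med [ -0.6   3.  127.3] [-11.7  -9.3 108.3] [ 10.9  11.6 128.8]
red [354. 335.] 92 lane med [  50.6 -138.1   17.3] [  37.1 -140.7   10. ] [  63.9 -136.7   19.5]
yel [316.  29.] 1002 lane med [ -1.6 232.7  94.6] [-21.6 223.4  87.8] [ 16.9 252.9 101.1]
yel [317. 197.] 611 lane med [-2.3 86.1 94.5] [-20.8  65.2  71.8] [ 17.9  95.2 100.9]
yel [320. 260.] 942 lane med [ 1.2 13.  92.4] [-19.   -8.7  29.3] [ 18.8  20.5 101.6]
yel [346. 293.] 93 lane med [ 35.9 -65.1  25.3] [ 22.4 -68.5  23. ] [ 48.4 -62.2  26.5]
blue [315. 221.] 223 lane med [ -4.1  68.3 127.5] [-13.   62.4 126.4] [  7.3  75.8 128.9]
t 11.2 pos [513.7  85.  179.2] shift [-0.95   0.002  0.007] rot [ 0.003 -0.001 -0.009] F [-0.5  0.  -0.9] gap 51.8 0.0
```

The bottle stands upright at s≈76, and the fingers are clear of it. Next is the handle.

Call:
servo_tool([
  [-0.2,0.002,0,0,0,-0.009,-0.25],
  [-0.5,0.005,0,0,0,-0.009,-0.25],
  [-0.8,0.01,0,0,0,-0.009,-0.25],
  [-0.95,0.01,0,0,0,-0.009,-0.25],
  [-0.95,0.01,0,0,0,-0.009,-0.25],
])

```text
time: 11.7
eef_pos: [469.1, -52.8, 177.1]
tcp_rot: [[0.311, 0.95, -0.002], [0.95, -0.311, 0.0], [-0.001, -0.002, -1.0]]
ft_force: [-0.8, 1.2, -0.2]
finger_gap: 58.6
grasp_force: 0.0
```

```bash
cat > p.py <<'E'
from h import *
go(L(0,-65,43))
for n in('wrist','scene','top'):
    s,W=snap(n); im=s['image']
    Q=W-C0; Q=np.stack([Q@UX,Q@UY,W[...,2]],-1)
    hsv=cv2.cvtColor(im,cv2.COLOR_RGB2HSV);H,S,V=[hsv[...,i].astype(int) for i in range(3)]
    side=(Q[...,0]>30)&(Q[...,0]<75)&(Q[...,1]<-40)&(Q[...,1]>-170)&(Q[...,2]>3)&(Q[...,2]<40)
    b=(V<70)&(abs(Q[...,0])<22)&(Q[...,1]<-40)&(Q[...,1]>-170)&(Q[...,2]>40)&(Q[...,2]<112)
    for nm,m in(('ptr',(H>15)&(H<32)&(S>150)&side&(Q[...,0]<52)),('mark',((H<6)|(H>174))&(S>130)&side),('handle',b)):
        p=Q[m]
        if len(p)>2: print(n,nm,len(p),np.median(p,0).round(1),np.percentile(p,3,0).round(1),np.percentile(p,97,0).round(1))
E
python3 p.py
```

```text
t 11.7 pos [469.1 -52.8 177.1] shift [0.016 0.006 0.894] rot [-0.004  0.001 -0.006] F [-0.8  1.2 -0.2] gap 58.6 0.0
wrist ptr 86 [ 38.6 -65.6  25.3] [ 30.2 -68.8  23.4] [ 48.4 -62.6  26.8]
wrist mark 103 [  50.6 -137.6   15.4] [  37.5 -141.     4.6] [  58.7 -131.6   19.5]
wrist handle 861 [ -2.4 -59.5 104.7] [-15.8 -73.2  49.1] [ 10.5 -55.3 106.5]
scene ptr 14 [ 39.9 -62.8  22.5] [ 30.9 -67.   19.1] [ 48.4 -58.9  25.7]
scene mark 3 [  49.9 -137.5    7.3] [  46.8 -137.7    5.1] [  50.6 -135.3   13. ]
scene handle 108 [  6.  -56.4  84.1] [ -8.  -69.3  46. ] [ 12.4 -51.7 104.2]
top mark 12 [  54.1 -139.7   12.4] [  46.3 -143.8    3.8] [  61.4 -135.6   22.4]
```

Call:
servo_tool([
  [0.015,0,0.2,0,0,0,-0.25],
  [0.015,0,0.45,0,0,0,-0.25],
  [0.015,0,0.65,0,0,0,-0.25],
  [0.015,0,0.82,0,0,0,-0.25],
  [0.015,0,0.89,0,0,0,-0.25],
])

```text
time: 12.35
eef_pos: [469.9, -47.4, 42.5]
tcp_rot: [[0.306, 0.952, -0.004], [0.952, -0.306, 0.001], [-0.0, -0.004, -1.0]]
ft_force: [0.4, -0.2, 0.4]
finger_gap: 58.9
grasp_force: 0.0
```

Call:
servo_tool([
  [0,0,0,0,0,0,-0.1],
  [0,0,0,0,0,0,0.4],
  [0,0,0,0,0,0,1],
  [0,0,0,0,0,0,1],
  [0,0,0,0,0,0,1],
], grip_force=35)

```text
time: 12.85
eef_pos: [468.9, -47.9, 45.8]
tcp_rot: [[0.308, 0.951, -0.005], [0.951, -0.308, 0.002], [0.0, -0.005, -1.0]]
ft_force: [-22.0, 7.5, 19.0]
finger_gap: 29.7
grasp_force: 35.0
```

Call:
servo_tool([
  [0,0,0,0,0,0,1],
  [0,0,0,0,0,0,1],
])

```text
time: 13.05
eef_pos: [468.9, -47.9, 45.8]
tcp_rot: [[0.308, 0.951, -0.005], [0.951, -0.308, 0.002], [0.0, -0.005, -1.0]]
ft_force: [-21.2, 7.2, 18.4]
finger_gap: 29.8
grasp_force: 35.0
```

```bash
python3 p.py
```

```text
t 13.05 pos [468.9 -47.9  45.8] shift [-0.016  0.016  0.019] rot [-0.01 -0.   -0.  ] F [-21.2   7.2  18.4] gap 29.8 35.00002384185791
wrist ptr 220 [ 39.1 -65.1  25.3] [ 30.5 -68.5  19.7] [ 49.5 -62.7  26.7]
wrist handle 3756 [ -2.4 -56.4 103.3] [-17.  -72.5  47.1] [ 12.8 -54.7 106.7]
scene ptr 9 [ 43.5 -64.5  21.5] [ 37.  -66.1  17.8] [ 49.4 -61.7  23.9]
scene mark 7 [  46.8 -135.6   10.8] [  44.4 -137.2    3.9] [  56.6 -132.2   15.7]
scene handle 98 [  5.  -56.1  89. ] [-17.2 -69.6  45.6] [ 12.5 -51.3 105.9]
top mark 13 [  52.5 -139.7   14.3] [  43.9 -143.7    4.1] [  60.4 -135.7   24.3]
```

Call:
servo_tool([
  [0,-0.012,-0.015,0,0,0,1],
  [0,-0.012,-0.015,0,0,0,1],
  [-0.04,-0.012,-0.015,0,0,0,1],
  [-0.1,-0.012,-0.015,0,0,0,1],
  [-0.16,-0.012,-0.015,0,0,0,1],
])

```text
time: 13.7
eef_pos: [461.2, -70.5, 46.1]
tcp_rot: [[0.308, 0.951, -0.001], [0.951, -0.308, 0.001], [0.001, -0.002, -1.0]]
ft_force: [7.4, 3.4, -25.5]
finger_gap: 29.9
grasp_force: 35.0
```

Call:
servo_tool([
  [-0.06,0,0,0,0,0,1],
  [-0.12,0,0,0,0,0,1],
  [-0.18,0,0,0,0,0,1],
  [-0.24,0,0,0,0,0,1],
  [-0.3,0,0,0,0,0,1],
])

```text
time: 14.2
eef_pos: [447.2, -112.8, 46.1]
tcp_rot: [[0.308, 0.951, -0.002], [0.951, -0.308, 0.003], [0.002, -0.003, -1.0]]
ft_force: [7.1, 9.9, -22.9]
finger_gap: 29.9
grasp_force: 35.0
```

Call:
servo_tool([
  [-0.01,0,0,0,0,0,1],
  [-0.01,0,0,0,0,0,1],
  [-0.01,0,0,0,0,0,1],
])

```text
time: 14.5
eef_pos: [446.8, -114.0, 46.1]
tcp_rot: [[0.308, 0.951, -0.002], [0.951, -0.308, 0.003], [0.002, -0.003, -1.0]]
ft_force: [7.0, 9.4, -22.3]
finger_gap: 29.7
grasp_force: 35.0
```

```bash
python3 p.py; python3 w.py w6.png
```

```text
t 14.5 pos [ 446.8 -114.    46.1] shift [0.449 0.021 0.021] rot [-0.005 -0.004 -0.001] F [  7.    9.4 -22.3] gap 29.7 34.996638894081116
wrist ptr 220 [  39.3 -134.8   25.3] [  30.7 -138.6   19.5] [  49.1 -132.2   26.7]
wrist mark 202 [  56.4 -137.1    5.9] [  46.8 -147.1    4.6] [  64.5 -131.8   19.1]
wrist handle 3769 [  -3.2 -126.1  103.5] [ -17.9 -142.4   47.1] [  11.9 -124.4  106.6]
scene ptr 8 [  43.6 -132.6   22.2] [  35.5 -134.    18.8] [  48.1 -128.2   23.9]
scene mark 6 [  57.2 -134.4    9.8] [  47.4 -137.9    5.8] [  61.4 -133.1   10.7]
scene handle 154 [  -0.9 -124.    81.8] [ -16.  -137.1   48.9] [  11.9 -119.3  105.6]
t 14.65 pos [ 446.8 -113.9   46.1] shift [ 1.351  0.017 -1.224] rot [-0.005 -0.004 -0.001] F [  5.    8.5 -23.9] gap 29.7 34.99786913394928
[-0.33  0.28  1.9   0.    0.96 -0.02]
[[ 9.52000e-01 -2.97000e-01 -7.80000e-02  4.69055e+02]
 [-3.07000e-01 -9.23000e-01 -2.33000e-01 -4.65330e+01]
 [-3.00000e-03  2.45000e-01 -9.69000e-01  2.47783e+02]
 [ 0.00000e+00  0.00000e+00  0.00000e+00  1.00000e+00]]
red [333.   9.] 106 lane med [  2.4 -13.8 113.1] [ -1.6 -14.6 105.4] [  5.4 -12.6 121.2]
red [344.   3.] 42 lane med [  6.7 -12.2 113.7] [  4.6 -13.3 106. ] [ 10.1  -8.4 119.9]
red [313.  11.] 42 lane med [ -5.6 -13.1 107.1] [ -9.3 -14.  104.5] [ -2.9 -10.2 111.6]
red [389. 219.] 122 lane med [  56.4 -134.7    5.4] [  46.2 -137.9    4.5] [  65.  -131.7    6.7]
red [392. 230.] 93 lane med [  57.5 -140.6   18.1] [  46.8 -147.1    4.8] [  64.8 -137.8   19.8]
yel [326.  25.] 3008 lane med [  0.3 -14.4  94.6] [-19.4 -22.1  78.2] [ 18.9  -4.2 101.4]
yel [368. 226.] 282 lane med [  35.4 -134.7   25.4] [  21.9 -138.4   20.7] [  49.1 -132.1   26.6]
black [319. 259.] 4134 lane med [  -2.8 -126.2  104.6] [ -18.4 -142.6   41.4] [  12.5 -124.2  136.9]
```

```bash
python3 - <<'E'
from h import *
a=cv2.imread('pics/w6.png')[195:260,340:430]
cv2.imwrite('pics/w6c.png',cv2.resize(a,None,fx=8,fy=8,interpolation=cv2.INTER_CUBIC))
d=np.load('wrist.npz');W=d['W'];im=d['im']
Q=W-C0; Q=np.stack([Q@UX,Q@UY,W[...,2]],-1)
for v in range(210,242,2): print(v,[tuple(Q[v,u].round(0)) for u in (375,392)],im[v,392],im[v,375])
E
```

```text
210 [(np.float64(45.0), np.float64(-129.0), np.float64(-1.0)), (np.float64(60.0), np.float64(-129.0), np.float64(-0.0))] [195 164 112] [132 106  72]
212 [(np.float64(45.0), np.float64(-131.0), np.float64(-0.0)), (np.float64(60.0), np.float64(-130.0), np.float64(1.0))] [193 161 108] [132 108  73]
214 [(np.float64(45.0), np.float64(-132.0), np.float64(0.0)), (np.float64(60.0), np.float64(-132.0), np.float64(1.0))] [144 117  74] [129 101  67]
216 [(np.float64(45.0), np.float64(-134.0), np.float64(1.0)), (np.float64(59.0), np.float64(-132.0), np.float64(5.0))] [167  47  36] [131 109  70]
218 [(np.float64(45.0), np.float64(-136.0), np.float64(1.0)), (np.float64(59.0), np.float64(-134.0), np.float64(6.0))] [182  58  41] [133 110  76]
220 [(np.float64(45.0), np.float64(-137.0), np.float64(1.0)), (np.float64(59.0), np.float64(-136.0), np.float64(5.0))] [178  48  29] [97 64 43]
222 [(np.float64(41.0), np.float64(-132.0), np.float64(23.0)), (np.float64(59.0), np.float64(-138.0), np.float64(5.0))] [111  50  31] [107  82  29]
224 [(np.float64(41.0), np.float64(-134.0), np.float64(24.0)), (np.flo
[... 556 characters left out ...]
149.0), np.float64(1.0)), (np.float64(60.0), np.float64(-147.0), np.float64(6.0))] [151  50  35] [160 116  77]
234 [(np.float64(46.0), np.float64(-151.0), np.float64(1.0)), (np.float64(61.0), np.float64(-151.0), np.float64(-0.0))] [163 127  79] [169 141  92]
236 [(np.float64(46.0), np.float64(-153.0), np.float64(0.0)), (np.float64(61.0), np.float64(-153.0), np.float64(-0.0))] [175 144  90] [166 136  89]
238 [(np.float64(46.0), np.float64(-154.0), np.float64(1.0)), (np.float64(61.0), np.float64(-154.0), np.float64(0.0))] [169 140  89] [165 138  90]
240 [(np.float64(46.0), np.float64(-156.0), np.float64(1.0)), (np.float64(62.0), np.float64(-156.0), np.float64(1.0))] [165 135  89] [158 130  84]
```

View pics/w6c.png

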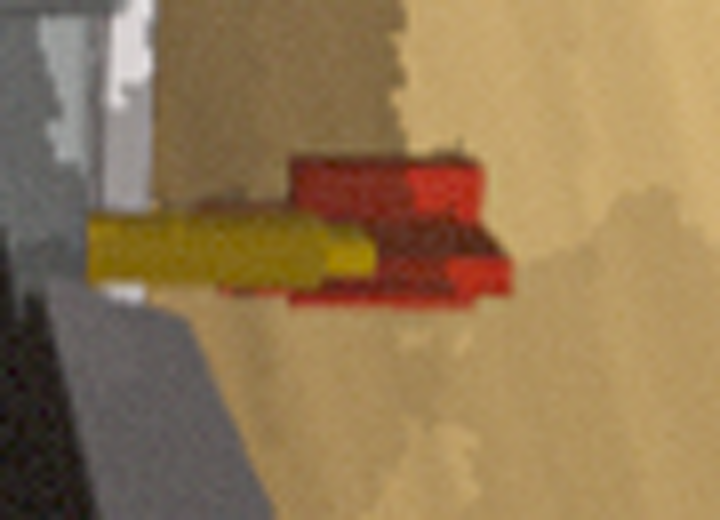

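The crop shows the red plate's top at crop (480,275), with its base spanning s = −132..−148, so the mark is at s ≈ −139.7. The pointer axis, at crop (230,250), is at s ≈ −135. About 4.6 mm is left.

Call:
servo_tool([
  [-0.01,0,0,0,0,0,1],
  [-0.02,0,0,0,0,0,1],
  [-0.031,0,0,0,0,0,1],
  [-0.031,0,0,0,0,0,1],
  [-0.031,0,0,0,0,0,1],
])

```text
time: 15.2
eef_pos: [445.3, -118.2, 46.1]
tcp_rot: [[0.308, 0.951, -0.002], [0.951, -0.308, 0.003], [0.002, -0.003, -1.0]]
ft_force: [5.5, 9.8, -22.6]
finger_gap: 29.7
grasp_force: 35.0
```

```bash
python3 p.py; python3 - <<'E'
from h import *
s,W=snap('wrist'); Q=W-C0; Q=np.stack([Q@UX,Q@UY,W[...,2]],-1)
im=s['image'].astype(int); r=(im[...,0]>2*im[...,1])&(Q[...,0]>50)&(Q[...,0]<66)&(Q[...,1]<-120)&(Q[...,1]>-160)
for a,b in((3,8),(16,22)):
    k=Q[r&(Q[...,2]>a)&(Q[...,2]<b)]; print(len(k),np.percentile(k,[2,50,98],0).round(1))
E
python3 b.py b4.png | head -12
python3 - <<'E'
from h import *
d,W=snap('scene');im=d['image'];Q=W-C0;Q=np.stack([Q@UX,Q@UY,W[...,2]],-1)
hsv=cv2.cvtColor(im,cv2.COLOR_RGB2HSV);H,S,V=[hsv[...,i].astype(int) for i in range(3)]
for lo,hi in((-40,40),(45,115),(215,262),(272,330)):
  m=(H>17)&(H<30)&(S>180)&(V>60)&(abs(Q[...,0])<30)&(Q[...,1]>lo)&(Q[...,1]<hi)
  print([(z,np.percentile(Q[m&(Q[...,2]>z)&(Q[...,2]<z+15)],95,0)[:2].round(0)) for z in(50,75) if (m&(Q[...,2]>z)&(Q[...,2]<z+15)).sum()>5])
E
```

```text
t 15.2 pos [ 445.3 -118.2   46.1] shift [0.479 0.021 0.021] rot [-0.005 -0.004 -0.001] F [  5.5   9.8 -22.6] gap 29.7 34.99876856803894
wrist ptr 211 [  39.1 -139.3   25.4] [  30.6 -142.8   20.6] [  49.  -136.7   26.6]
wrist mark 235 [  56.4 -137.4    6.1] [  37.6 -146.8    4.4] [  64.7 -132.    19.2]
wrist handle 3791 [  -3.3 -130.6  103.5] [ -17.9 -147.    46.5] [  11.9 -129.   106.8]
scene ptr 8 [  41.6 -136.9   22.1] [  34.6 -143.2   19.3] [  47.3 -133.6   24.2]
scene mark 6 [  55.8 -135.6    7.9] [  54.2 -136.6    3.9] [  57.1 -133.5   12.2]
scene handle 154 [  -2.4 -130.3   80.3] [ -18.2 -140.9   46. ] [  10.7 -124.6  105.3]
157 [[  50.3 -147.1    4.3]
 [  57.7 -135.3    5.5]
 [  64.9 -131.7    6.7]]
88 [[  50.6 -141.8   17.1]
 [  57.7 -139.6   18.5]
 [  65.1 -137.6   19.9]]
t 15.4 pos [ 445.4 -118.2   46.1] shift [ 1.433  0.009 -0.357] rot [-0.005 -0.004 -0.001] F [  6.4   9.1 -21.3] gap 29.9 34.99932110309601
15 31 [-7. 80. 16.] [19. 97. 24.]
25 36 [-9. 80. 26.] [19. 98. 34.]
35 34 [-10.  83.  35.] [17. 99. 44.]
45 38 [-10.  79.  46.] [18. 97. 54.]
55 41 [-12.  76.  56.] [18. 98. 64.]
65 40 [-9. 79. 65.] [19. 98. 74.]
75 40 [-11.  75.  76.] [19. 97. 84.]
85 67 [-15.  70.  86.] [18. 98. 94.]
95 27 [-11.  74.  95.] [ 13.  92. 100.]
[(50, array([20., 23.])), (75, array([21., 22.]))]
[(50, array([20., 96.])), (75, array([19., 98.]))]
[(50, array([ 19., 262.])), (75, array([ 19., 262.]))]
[(50, array([ 20., 323.])), (75, array([ 20., 322.]))]
```

```bash
python3 -c "
from plant import *
print(sign_off())"
```

```text
the job is handed in; nothing more can be done
None
```

I handed the job in at about 15.5 s on the robot clock: the blue-capped bottle stands released between its neighbours, and the gripper holds the pusher handle with the pointer measured level with the red mark; the sign-off gave no verdict.

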